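# Clamp up a plaster mould with the star wheel

### The job

Clamp up the two-part plaster mould ready for casting. Slide the heavy mould forward along the clamping board, nudging one near corner and then the other to walk it, until it stands square and flush against the end stop; then turn the star wheel anticlockwise (seen from above), pushing spoke after spoke, until the jaw holds the mould tight against the side fence. Move the jaw only by its wheel, and leave the bowl, the jar and the scraper where they are.

Things in the scene. Friction and masses are not known exactly. Their poses are not given: they have to be found in the camera images.
- clamp_board: Fixed plywood clamping board, 300 x 425 mm, 15 mm thick, flat on the bench, yawed a little. Origin: on the bench top under the mould channel; x = walking direction, away from the robot, y left, z up. 'Board frame' below means this frame. Board spans x -130..170, y -125..300 mm. Channel for the mould lies between fence (right) and jaw (left); star wheel left of the jaw.
- stop_face (a point): Middle of the near face of the wooden end stop, at the board's top: x 125, y -5, z 15 mm in the board frame. The face runs along board y from -105 to 95 mm and rises to z 75 mm.
- fence_face (a point): Middle of the inner face of the wooden side fence, at the board's top: x 30, y -85, z 15 mm in the board frame. The face runs along board x from -90 to 150 mm, rises to z 75 mm; fence 22 mm thick.
- mould: Loose closed two-part plaster mould, plain block 130 (x) x 120 (y) x 70 (z) mm, 0.7 to 1 kg, too wide to grasp; dark seam and round pour holes on top. Origin: centre of underside; x to its far end, z up. Home against stop and fence: x 60, y -25, z 15 mm in the board frame, yaw as the board. Starts 50 to 95 mm short of that in x, skewed up to 0.22 rad; slides at roughly 3 to 8 N.
- jaw: Dark steel clamp jaw, upright bar 150 (x) x 20 (y) x 58 (z) mm. Origin: centre of its pressing face, 2 mm under its lower edge, at the board's top; axes as the board's. Slides only along board -y towards the fence, geared to the wheel: face at board y = 80 mm - 11 mm/rad x wheel angle, x centre 40 mm; on the mould at y 35 mm. Self-locking: does not give when pushed directly and must not be.
- star_wheel (a joint): Wheel angle (rad), upright axis; grows anticlockwise from above, which closes the jaw (near spokes move to board -y, the robot's right). Starts at 0 to 1.0; jaw tight on the mould at about 4.1. Stays where left. Spoke directions: angle + k x 72 degrees from board x, anticlockwise. Takes about 0.35 Nm (6 N at 60 mm radius), then stiffens sharply on the mould; 12 to 20 N there makes it tight.
- wheel_hub (a point): Centre of the star wheel, on its axis at spoke mid height: x 0, y 200, z 85 mm in the board frame. Five level steel spokes 12 mm thick, 78 mm long from the axis, with black end balls 22 mm across (89 mm outer radius); hub 40 mm across, z 70..100 mm. Under the wheel a pinion case, board x -50..50, y 150..250, up to z 45 mm.
- bridge_bar (a point): Middle of the top of the fixed grey flat bar that bridges the wheel beyond its hub: x 45, y 200, z 112 mm in the board frame. It runs along board y from 97 to 298 mm, 14 mm wide, underside z 104, on a post at each end; the spokes pass below it. A finger between the spokes cannot be swept past it, so push each spoke across the near side, lift out and take the next.
- mixing_bowl: Dark rubber mixing bowl, 110 mm across, 65 mm high, on the bench at the robot's right. Origin: centre of its underside. Leave it.
- jar: White jar with steel lid, 68 mm across, 100 mm high, on the bench at the far right. Origin: centre of its underside. Leave it.
- scraper: Flat scraper lying on the bench at the left, 190 mm long along its x, handle to -x. Origin: underside middle. Leave it.
Not all that is in view belongs to the job. There is more than one size of the mould; the one meant has the size given above.

How it is judged (in metres and radians):
On the way:
1. the mould stands within 5 mm of the end stop and square with it, not yet clamped by the jaw (under 4 N) (x of mould in the frame of clamp_board above 0.055 m and angle between the x axis of mould and the x axis of clamp_board, either way round below 0.05 rad and z of mould in the frame of clamp_board below 0.02 m and angle between mould's own z axis and vertical below 0.05 rad and contact force between jaw and mould below 4 N), for 0.2 s.
At the end, for the whole second after the job is handed in: The mould rests flat on the board within 5 mm of the end stop, within 4 mm of the side fence and square to within 0.05 rad, and the jaw presses it with more than 4 N, all at rest (x of mould in the frame of clamp_board above 0.055 m and angle between the x axis of mould and the x axis of clamp_board, either way round below 0.05 rad and z of mould in the frame of clamp_board below 0.02 m and angle between mould's own z axis and vertical below 0.05 rad and y of mould in the frame of clamp_board below -0.021 m and contact force between jaw and mould above 4 N and linear speed of mould below 0.01 m/s); the robot touches nothing.
It fails at once if a bystander (bowl, jar or scraper) is moved more than 30 mm (distance of any of mixing_bowl, jar, scraper from where it was at the start of the episode above 0.03 m).
It fails at once if the jaw is shoved directly (more than 15 N) instead of by its wheel (contact force between any of the fingers, the arm and jaw above 15 N).
It also fails if it takes over 64 s, if anything falls off the work surface, if the arm or the gripper's body presses on something with over 40 N, if the wrist force passes 120 N, or if a joint passes its speed limit or range.

### The arm

A 6-joint arm with a two-finger parallel gripper is mounted at the origin on the work surface. World frame = base frame: x ahead of the robot, y to its left, z up, the work surface at z = 0. Lengths are in mm, angles in rad, forces in N, time in s.
With the tool pointing down it reaches from about 350 to 875 mm from the base axis. Payload 4.2 kg.
Tool frame: the origin (TCP) lies on the mounting face of the last link; the fingertips stand 173 mm ahead of it and the grasp point (between the pads) lies 155 mm ahead of it; z points along the fingers, y is the direction in which the jaws open and shut (so a half turn about z gives the same grasp; the last joint's range is limited). The gripper opens to 85 mm and grips with 20 to 120 N. Pads are 22 mm wide; open, the fingers measure 114 mm over their backs; the gripper's body (76 mm by 85 mm) begins 54 mm behind the grasp point. The pads swing forward as they close: fully open they stand 13 mm farther back than shut.
Start: joints at [1.608, 0.385, 0.008, 0, -1.194, -0.259], TCP at [137.46, 609.676, 404.712] pointing down, gripper open.
Joint ranges: [-3.14, 3.14], [-1.21, 2.06], [-1.07, 1.41], [-3.16, 2.05], [-2.99, -0.16], [-3.1, 3.1]. Speed limits (rad/s): [2.79, 2.79, 3.14, 3.14, 3.14, 3.14].

### API

Orientations are given as a unit quaternion [x, y, z, w].
In Python, from bench import arm gives the robot as it stands. The module is installed in compiled form; this text tells all that it offers.
- The arm moves only by the tool play_rows, never from a script. Its argument "moves" is a list of rows, each a list of 3 entries, a list of its own where there are three numbers: the shift along the world's x, y, z in units of 30 cm (1.0 is 30 cm), then the turn about the world's z in units of 30 degrees (1.0 is 30 degrees), then the gripper's target within -1 to 1 (shut at 1, half-way at 0, fully open at -1). In form: [[[x, y, z], turn, jaw], ...]. A call has 1 to 12 rows; each row is the pose to reach, as a shift and turn from the pose measured when the call began; what a row does not reach only later rows make up. A row lasts 1/8 s, in which the tool goes at most 62.5 mm and 10.7 degrees, less where a joint would pass 70% of its speed; a pose out of reach is approached as far as the arm can. A call with a number of a shift or a turn outside -1 to 1 is refused whole. A call with a gripper value outside its range is refused whole. The fingers move at their own pace and stop on an object; the grip force is fixed at half the most. Time passes only in rows, so rows that repeat a pose let the fingers close. It gives the time, the measured TCP pose, the force and the opening at its end, in the units of the state.
- arm.read_state(): the state, without advancing time (a new reading comes with each control period).
- arm.get_image(name): name is "side" or "top"; returns a dict with "pixels" (400x640x3 uint8, red, green, blue), "vfov" (degrees; the focal length in pixels is half the picture's height over the tangent of half this angle, whatever the lens; pixels are square), "cx", "cy" (the principal point, pixels), "dist" ([k1, k2, p1, p2, k3] as OpenCV has them; the pictures are not rectified), "xyz" and "rotation" of the camera in the world. Camera axes: x right, y up, looking along -z (the intrinsics and any distortion apply to the point x, -y, -z); pixel columns grow to the right and rows downward; lengths in mm; the calibration is good to about 2 mm. A picture is of the moment at which its call begins. There is no depth.
- arm.job_done(): hands the job in, once; it reports no verdict.
Trained networks look in a picture, given as the dict that the camera call returned (one of the last four; its "shot" number tells which), for a name from the list of things; names that differ only in an ending like _2 or _b are one class to them, and where a whole thing is asked for, a point or a joint stands for the part that bears it (a point fixed in the world has none). Each returns a list of dicts, best first, with "conf" (0 to 1); they miss things now and then, are a little off and sometimes report something else, mostly with a low value. They report only what shows in the picture. A call takes as long as a camera call. They do not tell look-alikes from the thing itself.
- arm.look_for(name, picture): "centre" ([x, y, z] in mm, in world coordinates, good to about 4 mm: the middle of the surface that is visible of it).
The state is a dict: "clock": time; "joints": joint angles; "joint_vel": joint speeds; "joint_efforts": joint torques, N m; "position": TCP position; "ee_rot": TCP orientation; "contact_force": force on the tool from outside, world axes, zero at the start; "wrist_torque": the same for the moment, N m; "gripper_width": finger opening in mm.
Only numpy, scipy, OpenCV 4.12 (cv2) and the standard library are available. Lean on these libraries where they do the work, as an engineer would, in place of code of your own. Each camera call takes 0.05 s, during which the arm holds its last target.

## Working session

There is one attempt and no reset: what is moved stays moved. The work goes in short steps, Python scripts to look and compute and a tool call to move; the robot and the scene stay as the last step left them, time stands still between calls to the robot, and variables do not carry over. Pictures are saved under pics/ and viewed, and the job is handed in when it is done.

Besides the shell and the picture viewer there is one more tool, called after "Request:" by a JSON object that holds its "fn" and its "kwargs", one argument or row to a line. play_rows: Moves the arm, as the interface text tells. Shifts and turns lie within -1 to 1; 1 stands for 30 cm of shift or 30 degrees of turn. Its arguments: {"type":"object","properties":{"moves":{"type":"array"}},"required":["moves"]}

```bash
mkdir -p pics
python3 - <<'E'
from bench import arm
import cv2,pickle
print(arm.read_state())
for n in("side","top"):
    p=arm.get_image(n); cv2.imwrite(f"pics/{n}0.png",p["pixels"][:,:,::-1]); pickle.dump(p,open(f"{n}0.pkl","wb"))
    print({k:v for k,v in p.items() if k!="pixels"})
    for t in["mould","clamp_board","jaw","star_wheel","mixing_bowl","jar","scraper","wheel_hub","bridge_bar","stop_face","fence_face"]:
        try: print(t,arm.look_for(t,p))
        except Exception as e: print(t,e)
E
```

```text
{'clock': 0.0, 'joints': array([ 1.60760978e+00,  3.85548949e-01,  6.61860557e-03, -5.06832792e-04,
       -1.19396758e+00, -2.58600526e-01]), 'joint_vel': array([-0.00127361, -0.00212128, -0.00131367,  0.00022373, -0.00073302,
       -0.0008265 ]), 'joint_efforts': array([-2.86503300e-04, -3.92293489e+01,  1.88398451e+01,  4.18627247e+00,
       -4.60710391e-03,  2.84233197e-07]), 'position': array([137.40185797, 609.49746594, 403.62176756]), 'ee_rot': array([ 9.93846682e-01, -1.10759253e-01, -7.83266018e-05,  1.07401917e-03]), 'contact_force': array([ 0.64036319, -0.2093954 ,  0.26892538]), 'wrist_torque': array([0.04423146, 0.03944915, 0.02753746]), 'gripper_width': 85.33681172572958}
{'vfov': 47.21312887833226, 'cx': 325.11367421649, 'cy': 199.91397266752978, 'dist': array([0.04443134, 0.        , 0.        , 0.        , 0.        ]), 'xyz': array([  238.64319372, -1024.34490748,   714.78769605]), 'rotation': array([ 0.50523074, -0.06655414, -0.10416346,  0.85408572]), 'shot': 1}
mould [{'centre': [340.4, -3.0, 52.6], 'conf': 0.84}, {'centre': [316.4, -169.2, 54.2], 'conf': 0.84}
[... 1006 characters left out ...]
53.9], 'conf': 0.76}, {'centre': [344.0, 22.4, 58.5], 'conf': 0.65}]
clamp_board [{'centre': [617.5, 115.5, 11.9], 'conf': 0.97}, {'centre': [580.5, 204.1, 90.8], 'conf': 0.45}]
jaw [{'centre': [627.8, 91.9, 77.0], 'conf': 0.77}]
star_wheel [{'centre': [577.6, 206.0, 88.4], 'conf': 0.95}]
mixing_bowl [{'centre': [432.0, -417.1, 26.3], 'conf': 0.87}]
jar [{'centre': [625.7, -402.6, 97.2], 'conf': 0.81}]
scraper [{'centre': [532.7, 456.8, -0.0], 'conf': 0.92}]
wheel_hub [{'centre': [615.4, 118.4, 13.9], 'conf': 0.83}]
bridge_bar [{'centre': [617.5, 115.4, 17.2], 'conf': 0.92}]
stop_face [{'centre': [616.7, 115.8, 16.0], 'conf': 0.86}]
fence_face [{'centre': [611.7, 114.9, 12.8], 'conf': 0.76}]
```

View pics/side0.png

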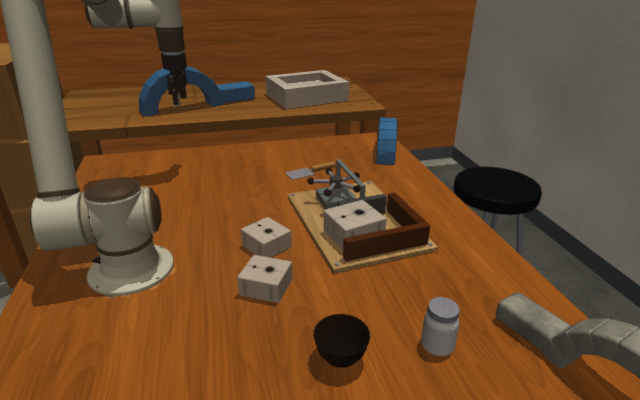

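View pics/top0.png

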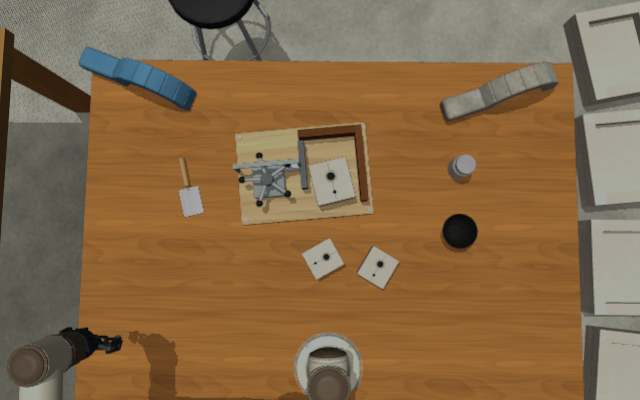

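Mould candidates in the top view are (332,182) on the board, and (323,259) and (378,267), two smaller blocks on the bench near the robot. The one on the board, in the channel, fits the 130 x 120 size. I'll check it in a close crop.

```bash
cat > h.py <<'E'
import numpy as np,cv2,pickle
from scipy.spatial.transform import Rotation as R
def cam(p):
    f=200/np.tan(np.radians(p["vfov"]/2)); K=np.array([[f,0,p["cx"]],[0,f,p["cy"]],[0,0,1]])
    Rw=R.from_quat(p["rotation"]).as_matrix()@np.diag([1,-1,-1])
    return K,np.array(p["dist"]),Rw,np.array(p["xyz"])
def proj(p,X):
    K,d,Rw,t=cam(p); X=np.atleast_2d(X).astype(float)
    Rc=Rw.T; r,_=cv2.Rodrigues(Rc); return cv2.projectPoints(X.reshape(-1,1,3),r,-Rc@t,K,d)[0][:,0]
def back(p,uv,z):
    K,d,Rw,t=cam(p); n=cv2.undistortPoints(np.array(uv,float).reshape(-1,1,2),K,d)[:,0]
    D=np.c_[n,np.ones(len(n))]@Rw.T; return t+D*((z-t[2])/D[:,2])[:,None]
def b2w(B,X):
    x,y,a=B; X=np.atleast_2d(X).astype(float); c,s=np.cos(a),np.sin(a)
    return np.c_[x+c*X[:,0]-s*X[:,1],y+s*X[:,0]+c*X[:,1],X[:,2]]
E
python3 - <<'E'
from h import *
p=pickle.load(open("top0.pkl","rb")); im=p["pixels"][:,:,::-1]
c=im[110:235,225:385]; cv2.imwrite("pics/c0.png",cv2.resize(c,None,fx=5,fy=4.8,interpolation=cv2.INTER_CUBIC)[:600,:800])
c=cv2.resize(im[110:230,225:385],None,fx=5,fy=5,interpolation=cv2.INTER_CUBIC); cv2.imwrite("pics/c0.png",c)
E
```

```text
(no output)
```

View pics/c0.png

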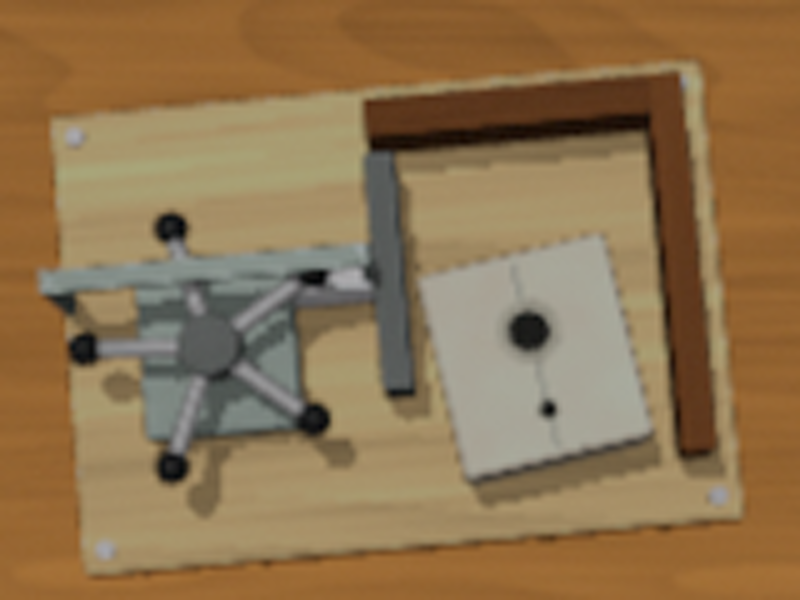

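The crop shows the mould on the board with its seam and two pour holes, skewed clockwise. Its top corners are at about crop (420,278), (603,235), (652,435) and (472,480). The wheel balls are at (170,228), (83,348), (172,467), (314,418) and (315,278). Next I'll fit the poses.

```bash
cat >> h.py <<'E'
from scipy.optimize import least_squares
def crop2px(c,x0=225,y0=110,s=5): return (np.array(c,float)+.5)/s-.5+np.array([x0,y0])
def fitpose(p,px,local,x0):
    r=least_squares(lambda q:(proj(p,b2w(q,local))-px).ravel(),x0); return r.x,np.abs(r.fun).max()
ML=np.array([[65,60,70],[65,-60,70],[-65,-60,70],[-65,60,70]],float)
def mouldfit(p,px,B):
    L=ML+[0,0,15]; q,e=fitpose(p,px,L,[570,0,0.1])
    c,s=np.cos(B[2]),np.sin(B[2]); d=q[:2]-B[:2]
    return q,e,np.array([c*d[0]+s*d[1],-s*d[0]+c*d[1],q[2]-B[2]])
E
python3 - <<'E'
from h import *
p=pickle.load(open("top0.pkl","rb"))
px=crop2px([(52,118),(700,62),(742,518),(88,575)])
L=np.array([[170,300,15],[170,-125,15],[-130,-125,15],[-130,300,15]])
B,e=fitpose(p,px,L,[580,0,0]);print("B",B,e); 
q,e,m=mouldfit(p,crop2px([(420,278),(603,235),(652,435),(472,480)]),B);print("mould",q,e,"inboard",m)
hub=b2w(B,[0,200,85])[0];print("hub",hub, proj(p,hub), crop2px([210,343]))
w=back(p,crop2px([(170,228),(83,348),(172,467),(314,418),(315,278)]),85)
d=w-hub;print(np.hypot(d[:,0],d[:,1])); a=np.arctan2(d[:,1],d[:,0])-B[2];print(np.degrees(a)%72)
print("balls",w.round(0))
np.save("B.npy",B)
E
```

```text
B [ 6.05597526e+02 -2.92248148e+00  9.80507196e-02] 0.6462810664437484
mould [ 5.82679911e+02 -4.69376429e+00  2.52149003e-01] 0.9744643767389789 inboard [-22.98093683   0.48071473   0.15409828]
hub [586.01878897 196.11689415  85.        ] [[266.93626077 179.17434737]] [266.6 178.2]
[79.59747496 79.62953479 77.54704075 77.05337227 77.08033478]
[14.59009437 13.03214801 13.23485115 14.57310844 11.4195534 ]
balls [[661. 224.  85.]
 [585. 276.  85.]
 [512. 219.  85.]
 [543. 132.  85.]
 [630. 133.  85.]]
```

```bash
cat >> h.py <<'E'
import os
if os.path.exists("B.npy"): B=np.load("B.npy")
def units(s,targets,yaw=None):
    """targets: list of (bx,by,ztip) board frame -> world shift units; yaw in board deg"""
    P=np.array(s["position"]); m=R.from_quat(s["ee_rot"]).as_matrix(); ty=np.degrees(np.arctan2(m[1,0],m[0,0]))
    T=b2w(B,np.array(targets,float)); T[:,2]+=173
    y=np.degrees(B[2])+(yaw or 0)
    print("now yaw %.2f turn %.3f"%(ty,(y-ty)/30))
    for t,u in zip(targets,(T-P)/300): print(t,u.round(3))
def where(s):
    P=np.array(s["position"])-[B[0],B[1],173]; c,q=np.cos(B[2]),np.sin(B[2]); m=R.from_quat(s["ee_rot"]).as_matrix()
    return np.array([c*P[0]+q*P[1],-q*P[0]+c*P[1],P[2]]).round(1), np.degrees(np.arctan2(m[1,0],m[0,0])-B[2]).round(1),np.array(s["contact_force"]).round(1),round(s["clock"],2)
E
python3 - <<'E'
from h import *
from bench import arm
s=arm.read_state()
a=.154
print("contact", -23+np.cos(a)*-65-np.sin(a)*38, .5+np.sin(a)*-65+np.cos(a)*38)
units(s,[(-140,30,200),(-130,30,100)])
E
```

```text
contact -93.05964850266477 28.079805142224266
now yaw -12.71 turn 0.611
(-140, 30, 200) [ 1.086 -1.988 -0.106]
(-130, 30, 100) [ 1.119 -1.985 -0.439]
```

Request:
{"fn": "play_rows", "kwargs": {
  "moves": [
    [[0.1,-0.18,0],0.2,1],
    [[0.2,-0.36,0],0.4,1],
    [[0.3,-0.54,0],0.6,1],
    [[0.4,-0.72,0],0.61,1],
    [[0.5,-0.9,-0.02],0.61,1],
    [[0.55,-1.0,-0.04],0.61,1]
  ]
}}

```text
clock: 1.95
position: [303.1, 307.1, 393.0]
ee_rot: [0.999, 0.048, 0.0, -0.0]
contact_force: [0.3, 0.4, 0.6]
gripper_width: 0.0
```

Run:
```python
from h import *
from bench import arm
s=arm.read_state(); print(where(s))
units(s,[(-145,30,150),(-145,30,32),(-104,30,32)])
```

```text
(array([-270.7,  338.1,  220. ]), np.float64(-0.1), array([0.3, 0.4, 0.6]), 1.95)
now yaw 5.49 turn 0.004
(-145, 30, 150) [ 0.518 -0.981 -0.233]
(-145, 30, 32) [ 0.518 -0.981 -0.627]
(-104, 30, 32) [ 0.654 -0.968 -0.627]
```

Request:
{"fn": "play_rows", "kwargs": {
  "moves": [
    [[0.09,-0.17,-0.03],0,1],
    [[0.18,-0.34,-0.07],0,1],
    [[0.27,-0.51,-0.11],0,1],
    [[0.36,-0.68,-0.15],0,1],
    [[0.44,-0.85,-0.2],0,1],
    [[0.52,-0.98,-0.26],0,1],
    [[0.52,-0.98,-0.45],0,1],
    [[0.52,-0.98,-0.63],0,1],
    [[0.52,-0.98,-0.63],0,1],
    [[0.52,-0.98,-0.63],0,1]
  ]
}}

```text
clock: 3.2
position: [460.1, 13.6, 205.6]
ee_rot: [0.999, 0.048, 0.002, -0.001]
contact_force: [0.6, 0.4, 0.4]
gripper_width: 0.1
```

```bash
cat > look.py <<'E'
from h import *
from bench import arm
import sys
n=sys.argv[1]
s=arm.read_state(); print(where(s))
p=arm.get_image("top"); pickle.dump(p,open("top.pkl","wb")); im=p["pixels"][:,:,::-1]
a=cv2.resize(im[110:230,225:385],None,fx=5,fy=5,interpolation=cv2.INTER_CUBIC); cv2.imwrite(f"pics/{n}.png",a)
p=arm.get_image("side"); pickle.dump(p,open("side.pkl","wb")); im=p["pixels"][:,:,::-1]
a=cv2.resize(im[150:275,280:440],None,fx=4.8,fy=4.8,interpolation=cv2.INTER_CUBIC); cv2.imwrite(f"pics/{n}s.png",a)
E
python3 look.py a1
```

```text
(array([-143.2,   30.6,   32.6]), np.float64(-0.1), array([0.6, 0.4, 0.4]), 3.2)
```

View pics/a1.png

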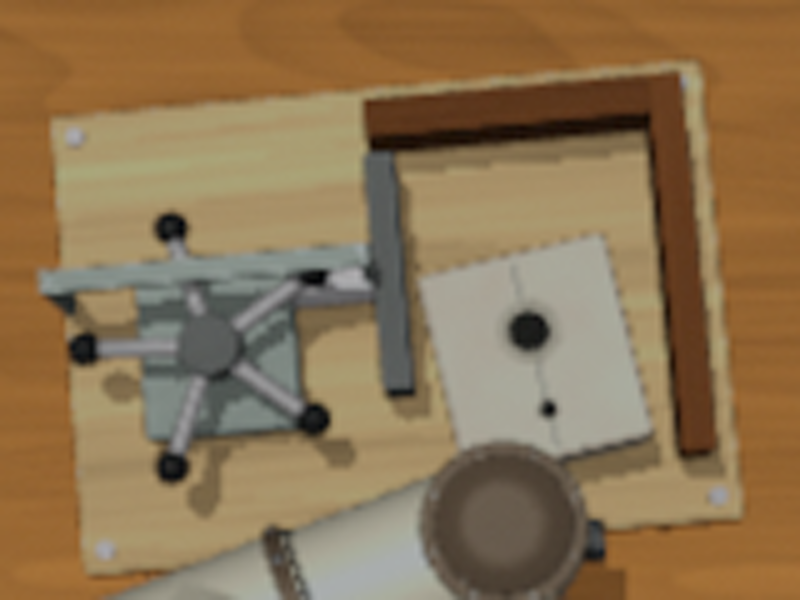

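View pics/a1s.png

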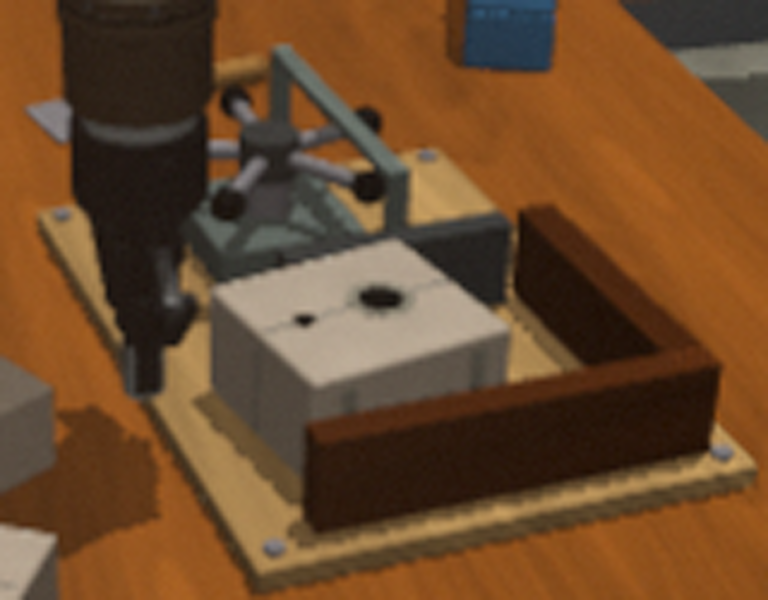

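Request:
{"fn": "play_rows", "kwargs": {
  "moves": [
    [[0.06,0.006,0],0,1],
    [[0.11,0.011,0],0,1],
    [[0.13,0.013,0],0,1],
    [[0.15,0.015,0],0,1],
    [[0.17,0.017,0],0,1],
    [[0.19,0.019,0],0,1],
    [[0.19,0.019,0],0,1]
  ]
}}

```text
clock: 4.18
position: [516.5, 19.2, 206.1]
ee_rot: [0.999, 0.048, 0.002, -0.001]
contact_force: [-1.9, -1.6, -0.4]
gripper_width: -0.0
```

```bash
python3 look.py a2
```

```text
(array([-86.5,  30.7,  33.1]), np.float64(-0.1), array([-1.9, -1.6, -0.4]), 4.17)
```

View pics/a2.png

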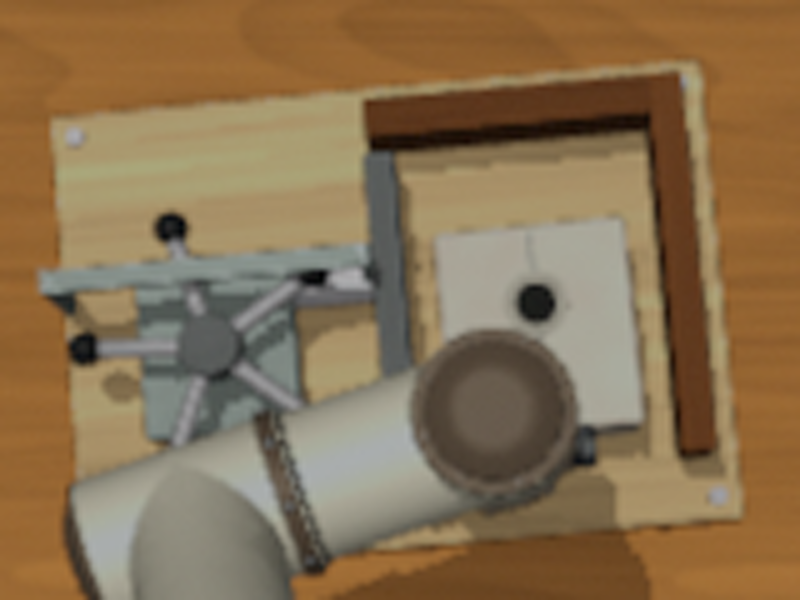

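View pics/a2s.png

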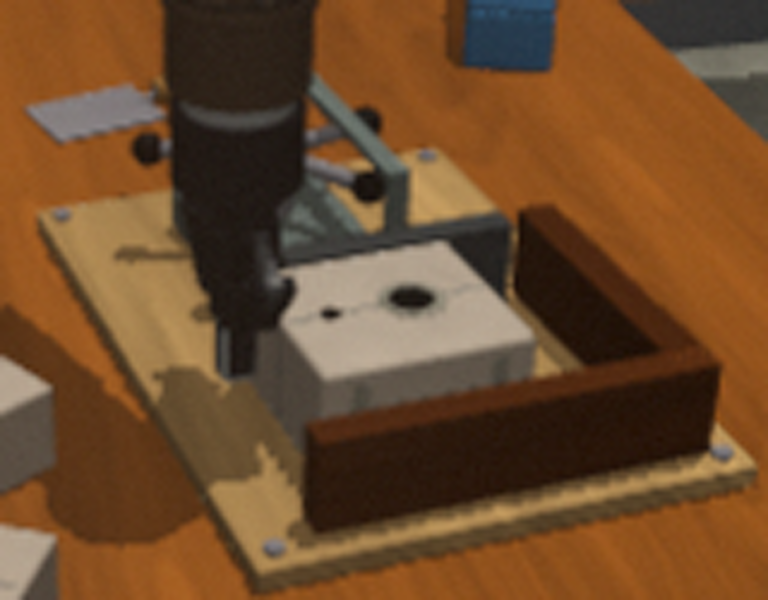

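The mould is now nearly square. Its visible top corners are at crop (436,236), (625,219) and (642,424).

```bash
cat >> h.py <<'E'
def m3(px,idx=(0,1,2)):
    p=pickle.load(open("top.pkl","rb")); idx=list(idx)
    q,e=fitpose(p,crop2px(px),(ML+[0,0,15])[idx],[600,0,0.1]); c,s=np.cos(B[2]),np.sin(B[2]); d=q[:2]-B[:2]
    print("mould in board x %.1f y %.1f yaw %.3f err %.2f"%(c*d[0]+s*d[1],-s*d[0]+c*d[1],q[2]-B[2],e))
E
python3 -c "
from h import *
m3([(436,236),(625,219),(642,424)])
from bench import arm
units(arm.read_state(),[(-105,30,32),(-105,-42,32),(-65,-42,32)])"
```

```text
mould in board x -6.5 y -1.9 yaw -0.006 err 0.61
now yaw 5.54 turn 0.003
(-105, 30, 32) [-0.061 -0.008 -0.004]
(-105, -42, 32) [-0.038 -0.247 -0.004]
(-65, -42, 32) [ 0.095 -0.234 -0.004]
```

Request:
{"fn": "play_rows", "kwargs": {
  "moves": [
    [[-0.046,-0.005,0],0,1],
    [[-0.035,-0.12,0],0,1],
    [[-0.023,-0.237,0],0,1],
    [[-0.023,-0.237,0],0,1],
    [[0.022,-0.233,0],0,1],
    [[0.045,-0.23,0],0,1],
    [[0.065,-0.228,0],0,1],
    [[0.065,-0.228,0],0,1]
  ]
}}

```text
clock: 5.28
position: [535.2, -48.7, 205.3]
ee_rot: [0.999, 0.049, -0.0, -0.001]
contact_force: [-4.8, -1.4, 0.0]
gripper_width: -0.4
```

```bash
python3 look.py a3
```

```text
(array([-74.6, -38.6,  32.3]), np.float64(-0.0), array([-4.8, -1.4,  0. ]), 5.28)
```

View pics/a3.png

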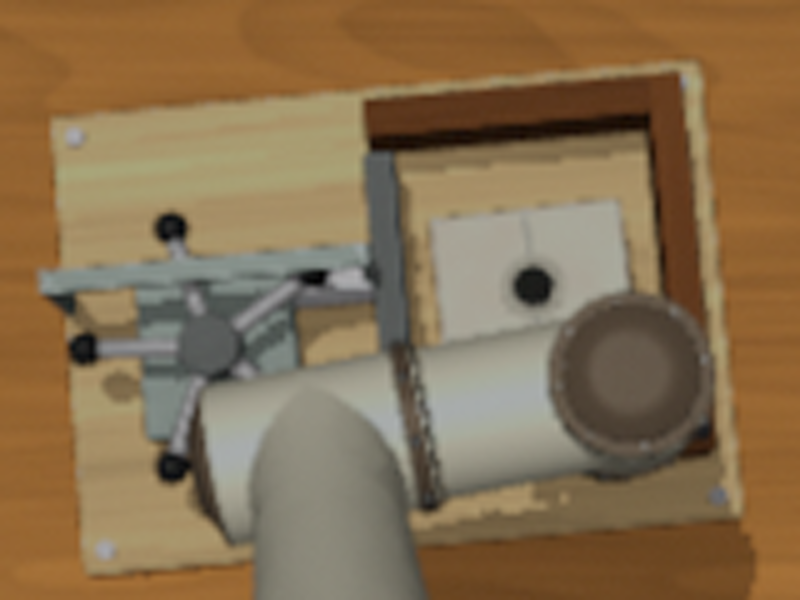

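Request:
{"fn": "play_rows", "kwargs": {
  "moves": [
    [[-0.04,-0.004,0],0,1],
    [[-0.052,0.116,0],0,1],
    [[-0.063,0.235,0],0,1],
    [[-0.063,0.235,0],0,1],
    [[-0.023,0.239,0],0,1],
    [[0.0,0.241,0],0,1],
    [[0.02,0.243,0],0,1],
    [[0.04,0.245,0],0,1],
    [[0.052,0.246,0],0,1],
    [[0.052,0.246,0],0,1]
  ]
}}

```text
clock: 6.62
position: [549.8, 23.5, 204.4]
ee_rot: [0.999, 0.047, -0.002, -0.001]
contact_force: [-5.3, -0.9, 0.5]
gripper_width: -0.0
```

```bash
python3 look.py a4
```

```text
(array([-52.9,  31.7,  31.4]), np.float64(-0.3), array([-5.3, -0.9,  0.5]), 6.62)
```

View pics/a4.png

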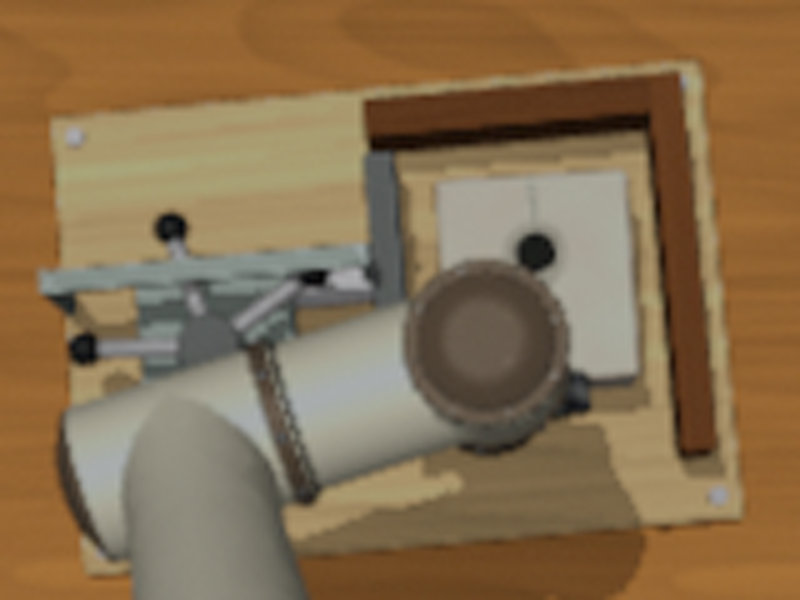

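Request:
{"fn": "play_rows", "kwargs": {
  "moves": [
    [[-0.04,-0.004,0],0,1],
    [[-0.028,-0.12,0],0,1],
    [[-0.017,-0.243,0],0,1],
    [[-0.017,-0.243,0],0,1],
    [[0.018,-0.239,0],0,1],
    [[0.04,-0.237,0],0,1],
    [[0.06,-0.235,0],0,1],
    [[0.076,-0.234,0],0,1],
    [[0.086,-0.233,0],0,1],
    [[0.086,-0.233,0],0,1]
  ]
}}

```text
clock: 7.98
position: [574.3, -45.8, 203.5]
ee_rot: [0.999, 0.048, -0.005, -0.0]
contact_force: [-5.4, -2.0, 1.9]
gripper_width: 0.2
```

```bash
python3 look.py a5;python3 -c "
from h import *
m3([(438,184),(626,170),(638,379)])"
```

```text
(array([-35.4, -39.6,  30.5]), np.float64(-0.2), array([-5.4, -2. ,  1.9]), 7.97)
mould in board x 24.4 y -3.8 yaw -0.033 err 0.69
```

View pics/a5.png

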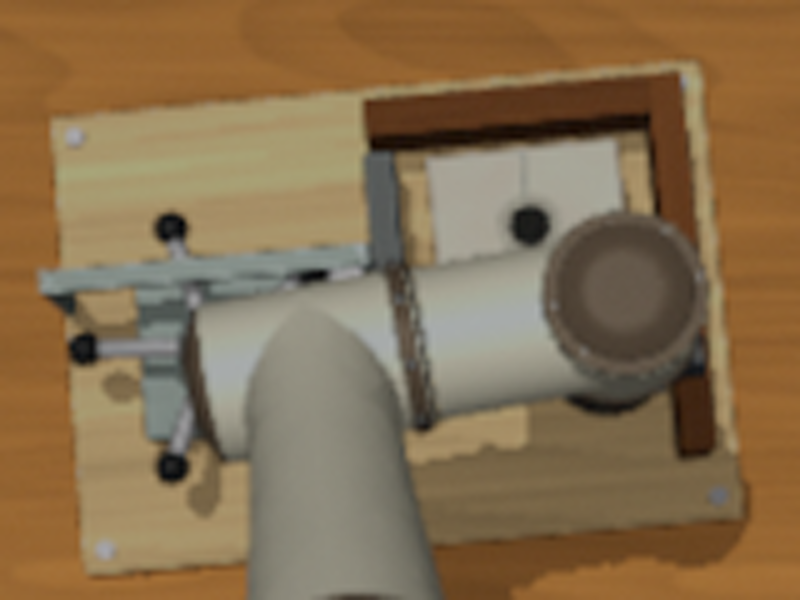

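Request:
{"fn": "play_rows", "kwargs": {
  "moves": [
    [[-0.04,-0.004,0],0,1],
    [[-0.052,0.116,0],0,1],
    [[-0.063,0.228,0],0,1],
    [[-0.063,0.228,0],0,1],
    [[-0.03,0.231,0],0,1],
    [[-0.01,0.233,0],0,1],
    [[0.01,0.235,0],0,1],
    [[0.021,0.236,0],0,1],
    [[0.021,0.236,0],0,1]
  ]
}}

```text
clock: 9.2
position: [579.3, 23.5, 202.4]
ee_rot: [0.999, 0.046, -0.008, 0.0]
contact_force: [-5.5, 0.2, 1.7]
gripper_width: -0.0
```

```bash
python3 look.py a6
```

```text
(array([-23.6,  28.9,  29.4]), np.float64(-0.4), array([-5.5,  0.2,  1.7]), 9.2)
```

View pics/a6.png

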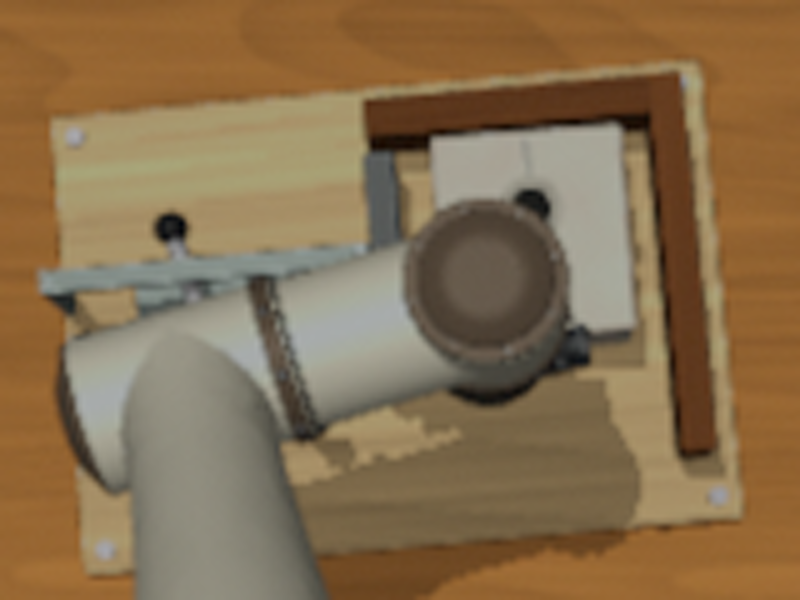

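Request:
{"fn": "play_rows", "kwargs": {
  "moves": [
    [[-0.04,-0.004,0],0,1],
    [[-0.028,-0.12,0],0,1],
    [[-0.017,-0.237,0],0,1],
    [[-0.017,-0.237,0],0,1],
    [[0.01,-0.234,0],0,1],
    [[0.025,-0.233,0],0,1],
    [[0.035,-0.232,0],0,1],
    [[0.045,-0.231,0],0,1],
    [[0.045,-0.231,0],0,1]
  ]
}}

```text
clock: 10.42
position: [591.1, -45.5, 201.4]
ee_rot: [0.999, 0.046, -0.012, 0.0]
contact_force: [-5.4, -0.8, 1.0]
gripper_width: -0.0
```

```bash
python3 look.py a7
```

```text
(array([-18.6, -40.9,  28.4]), np.float64(-0.3), array([-5.4, -0.8,  1. ]), 10.43)
```

View pics/a7.png

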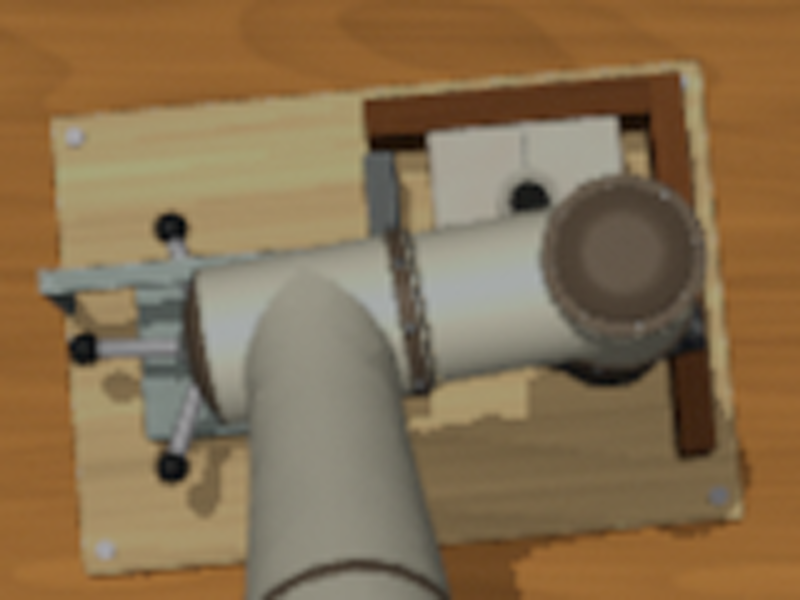

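View pics/a7s.png

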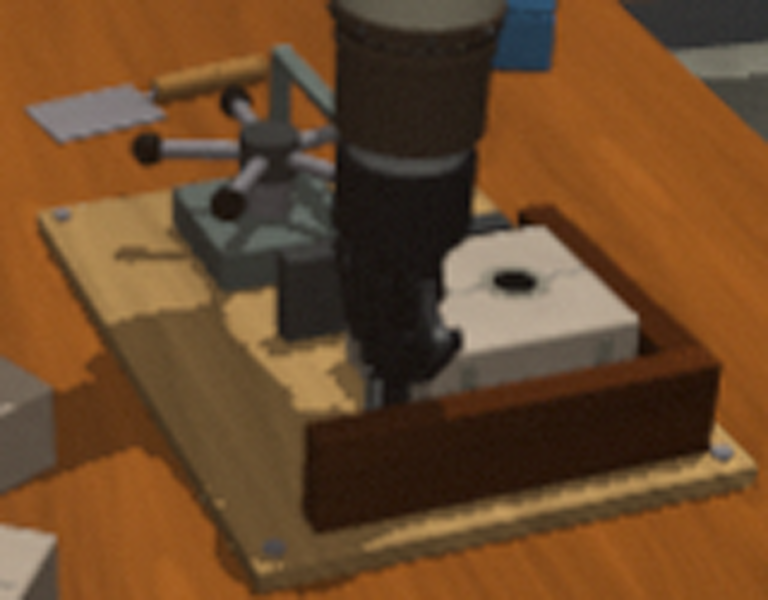

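Request:
{"fn": "play_rows", "kwargs": {
  "moves": [
    [[0.008,0.001,0.005],0,1],
    [[0.014,0.001,0.01],0,1],
    [[0.02,0.002,0.01],0,1],
    [[0.02,0.002,0.01],0,1]
  ]
}}

```text
clock: 11.02
position: [594.2, -44.9, 203.1]
ee_rot: [0.999, 0.046, -0.017, 0.001]
contact_force: [-10.9, -0.9, 2.2]
gripper_width: 0.2
```

```bash
python3 -c "
from h import *
from bench import arm
print(where(arm.read_state()))"
```

```text
(array([-15.5, -40.6,  30.1]), np.float64(-0.3), array([-10.9,  -0.9,   2.2]), 11.03)
```

Request:
{"fn": "play_rows", "kwargs": {
  "moves": [
    [[-0.04,-0.004,0],0,1],
    [[-0.052,0.116,0],0,1],
    [[-0.063,0.235,0],0,1],
    [[-0.063,0.235,0],0,1],
    [[-0.04,0.237,0],0,1],
    [[-0.028,0.239,0],0,1],
    [[-0.022,0.239,0],0,1],
    [[-0.015,0.24,0],0,1],
    [[-0.01,0.24,0],0,1],
    [[-0.01,0.24,0],0,1]
  ]
}}

```text
clock: 12.28
position: [588.5, 26.0, 201.8]
ee_rot: [0.999, 0.046, -0.022, 0.001]
contact_force: [-8.5, 0.0, 1.9]
gripper_width: -0.1
```

```bash
python3 look.py a8
```

```text
(array([-14.2,  30.5,  28.8]), np.float64(-0.4), array([-8.5,  0. ,  1.9]), 12.28)
```

View pics/a8.png

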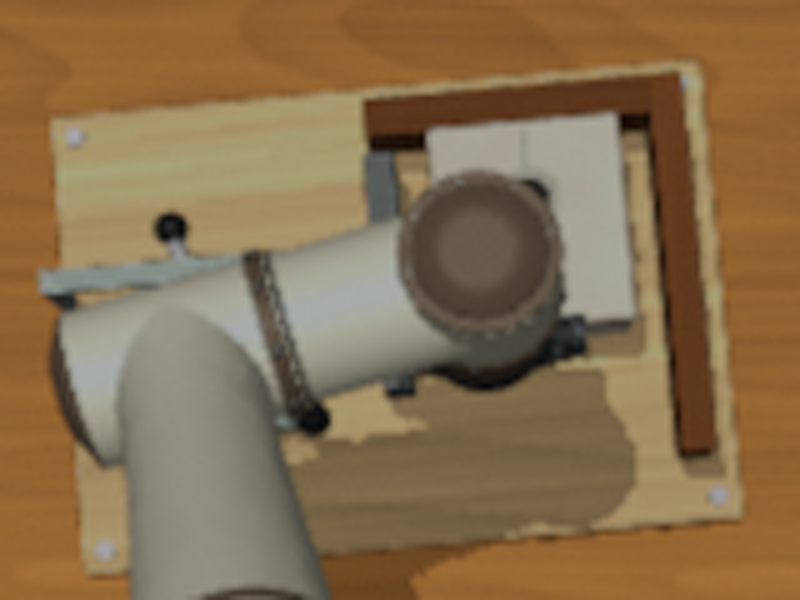

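View pics/a8s.png

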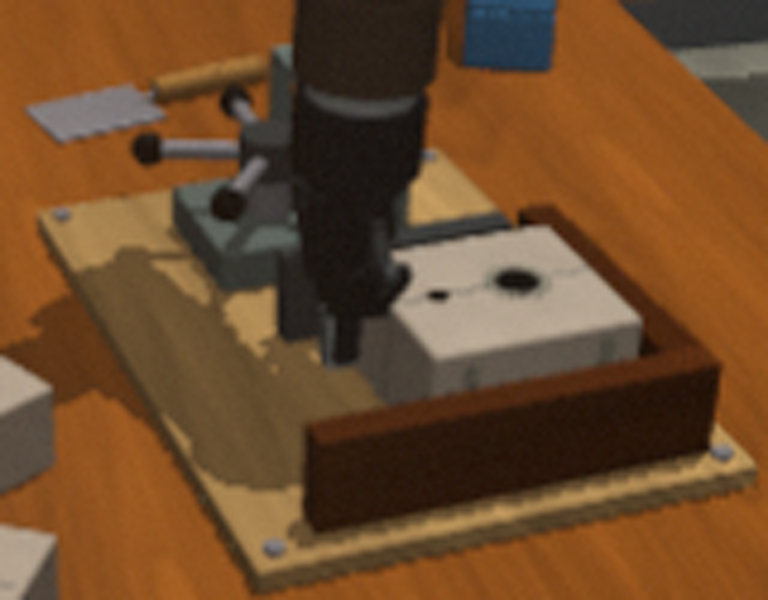

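```bash
python3 -c "
from h import *
m3([(426,131),(616,112),(632,322)])
p=pickle.load(open('top.pkl','rb'))
# predicted corners for home x, y=-1.
for y in(-3,):
  print(((proj(p,b2w(B,[[125,y+60,85],[125,y-60,85],[-5,y-60,85]]))-[225,110]+.5)*5-.5).round(0))
print(((proj(p,b2w(B,[[125,95,75],[125,-85,75],[-90,-85,75]]))-[225,110]+.5)*5-.5).round(0))
"
```

```text
mould in board x 59.4 y -1.7 yaw -0.010 err 0.51
[[425. 129.]
 [617. 113.]
 [637. 319.]]
[[365. 138.]
 [652. 113.]
 [684. 454.]]
```

Request:
{"fn": "play_rows", "kwargs": {
  "moves": [
    [[0.01,0.001,0],0,1],
    [[0.02,0.002,0],0,1],
    [[0.02,0.002,0],0,1]
  ]
}}

```text
clock: 12.75
position: [590.4, 25.5, 199.7]
ee_rot: [0.999, 0.045, -0.03, 0.002]
contact_force: [-11.9, 0.1, 2.3]
gripper_width: 0.2
```

```bash
cat >> h.py <<'E'
def units(s,targets,yaw=None):
    P=np.array(s["position"]); m=R.from_quat(s["ee_rot"]).as_matrix(); ty=np.degrees(np.arctan2(m[1,0],m[0,0]))
    T=b2w(B,np.array(targets,float)); T-=173*m[:,2]
    y=np.degrees(B[2])+(yaw or 0)
    print("now yaw %.2f turn %.3f"%(ty,(y-ty)/30))
    for t,u in zip(targets,(T-P)/300): print(t,u.round(3))
def where(s):
    m=R.from_quat(s["ee_rot"]).as_matrix()
    P=np.array(s["position"])+173*m[:,2]-[B[0],B[1],0]; c,q=np.cos(B[2]),np.sin(B[2])
    return np.array([c*P[0]+q*P[1],-q*P[0]+c*P[1],P[2]]).round(1), np.degrees(np.arctan2(m[1,0],m[0,0])-B[2]).round(1),"tilt",m[:2,2].round(3),np.array(s["contact_force"]).round(1),round(s["clock"],2)
def sp(p,r,deg,z=62):
    return (r*np.cos(np.radians(deg)),200+r*np.sin(np.radians(deg)),z)
E
python3 -c "
from h import *
from bench import arm
s=arm.read_state();print(where(s))
units(s,[(-60,30,27),(-60,30,130),(-140,200,130)])"
```

```text
(array([-22.6,  29.6,  27. ]), np.float64(-0.5), 'tilt', array([-0.059, -0.007]), array([-11.9,   0.1,   2.3]), 12.75)
now yaw 5.14 turn 0.016
(-60, 30, 27) [-0.124 -0.011  0.   ]
(-60, 30, 130) [-0.124 -0.011  0.343]
(-140, 200, 130) [-0.445  0.527  0.343]
```

Request:
{"fn": "play_rows", "kwargs": {
  "moves": [
    [[-0.06,-0.006,0],0,1],
    [[-0.124,-0.011,0],0,1],
    [[-0.13,-0.01,0.15],0,1],
    [[-0.15,0,0.343],0,1],
    [[-0.25,0.15,0.36],0,1],
    [[-0.3,0.32,0.36],0,1],
    [[-0.3,0.5,0.36],0,1],
    [[-0.3,0.5,0.36],0,1]
  ]
}}

```text
clock: 13.75
position: [500.7, 178.3, 308.2]
ee_rot: [0.999, 0.047, -0.028, 0.001]
contact_force: [-0.4, -0.6, -0.1]
gripper_width: -0.1
```

```bash
python3 look.py b1; python3 -c "
from h import *
from bench import arm
s=arm.read_state()
units(s,[sp(0,58,121,130),sp(0,58,121,60)]+[sp(0,60,a,60) for a in range(121,240,12)])"
```

```text
(array([-96.4, 190.7, 135.4]), np.float64(-0.2), 'tilt', array([-0.056, -0.005]), array([-0.4, -0.6, -0.1]), 13.75)
now yaw 5.17 turn 0.015
(np.float64(-29.872208344783147), np.float64(249.7157034407225), 130) [ 0.204  0.227 -0.016]
(np.float64(-29.872208344783147), np.float64(249.7157034407225), 60) [ 0.204  0.227 -0.25 ]
(np.float64(-30.902284494603258), np.float64(251.43003804212674), 60) [ 0.2    0.232 -0.25 ]
(np.float64(-40.9199016037499), np.float64(243.88122209715024), 60) [ 0.169  0.204 -0.25 ]
(np.float64(-49.14912265733952), np.float64(234.41458618106276), 60) [ 0.145  0.17  -0.25 ]
(np.float64(-55.23029120714642), np.float64(223.44386770935643), 60) [ 0.128  0.132 -0.25 ]
(np.float64(-58.89763100685984), np.float64(211.4485397225927), 60) [ 0.12   0.091 -0.25 ]
(np.float64(-59.99086170938347), np.float64(198.95285561376298), 60) [ 0.12   0.049 -0.25 ]
(np.float64(-58.462203887114114), np.float64(186.5029367393681), 60) [ 0.13   0.008 -0.25 ]
(np.float64(-54.378467222199006), np.float64(174.64290429555805), 60) [ 0.147 -0.03  -0.25 ]
(np.float64(-47.91813060283757), np.float64(163.8910986108771), 60) [ 0.172 -0.064 -0.25 ]
(np.float64(-39.36354173943044), np.float64(154.71742518663368), 60) [ 0.203 -0.091 -0.25 ]
```

View pics/b1.png

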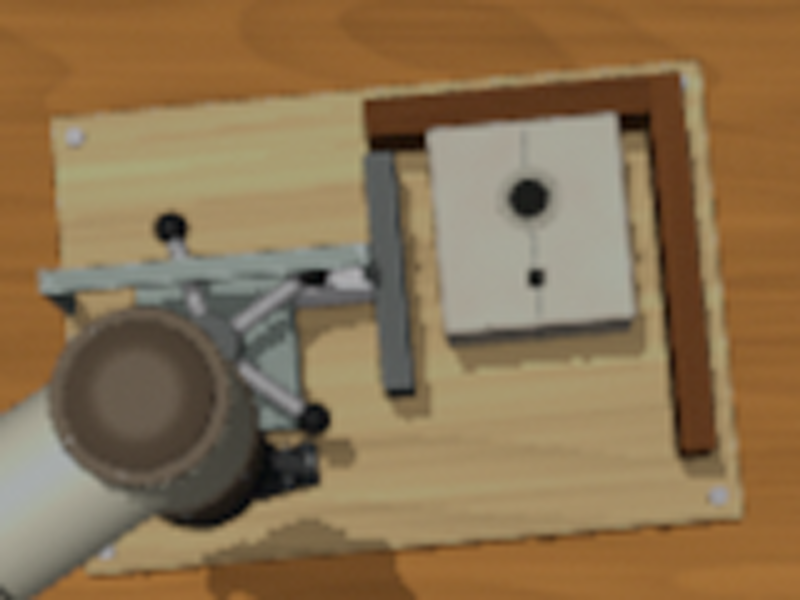

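View pics/b1s.png

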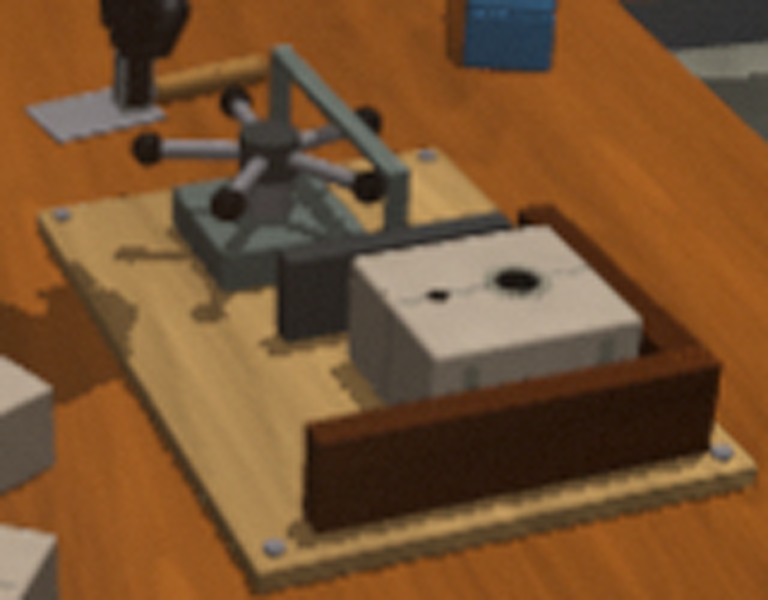

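```bash
python3 -c "
from h import *
m3([(426,130),(616,112),(634,321),(449,336)],(0,1,2,3))"
```

```text
mould in board x 59.6 y -3.4 yaw 0.005 err 0.94
```

Request:
{"fn": "play_rows", "kwargs": {
  "moves": [
    [[0.06,0.15,0],0,1],
    [[0.2,0.22,-0.01],0,1],
    [[0.2,0.228,-0.02],0,1],
    [[0.2,0.228,-0.15],0,1],
    [[0.2,0.228,-0.25],0,1],
    [[0.2,0.228,-0.25],0,1]
  ]
}}

```text
clock: 14.6
position: [559.5, 242.0, 230.1]
ee_rot: [0.999, 0.044, -0.032, 0.004]
contact_force: [0.0, 0.1, 0.3]
gripper_width: 0.1
```

```bash
python3 look.py b2; python3 -c "
from h import *
from bench import arm
s=arm.read_state()
units(s,[sp(0,62,a,60) for a in range(121,240,12)])"
```

```text
(array([-33.1, 247.6,  57.5]), np.float64(-0.6), 'tilt', array([-0.064, -0.01 ]), array([0. , 0.1, 0.3]), 14.6)
now yaw 5.13 turn 0.016
(np.float64(-31.932360644423365), np.float64(253.14437264353097), 60) [-0.006  0.013 -0.002]
(np.float64(-42.2838983238749), np.float64(245.34392950038858), 60) [-0.038 -0.017 -0.002]
(np.float64(-50.7874267459175), np.float64(235.56173905376485), 60) [-0.063 -0.052 -0.002]
(np.float64(-57.07130091405131), np.float64(224.22532996633498), 60) [-0.08  -0.092 -0.002]
(np.float64(-60.86088537375517), np.float64(211.83015771334578), 60) [-0.088 -0.134 -0.002]
(np.float64(-61.99055709969626), np.float64(198.9179508008884), 60) [-0.088 -0.177 -0.002]
(np.float64(-60.41094401668459), np.float64(186.05303463068037), 60) [-0.078 -0.219 -0.002]
(np.float64(-56.191082796272305), np.float64(173.79766777207664), 60) [-0.06  -0.259 -0.002]
(np.float64(-49.51540162293215), np.float64(162.687468564573), 60) [-0.035 -0.293 -0.002]
(np.float64(-40.67565979741145), np.float64(153.20800602618814), 60) [-0.002 -0.322 -0.002]
```

View pics/b2s.png

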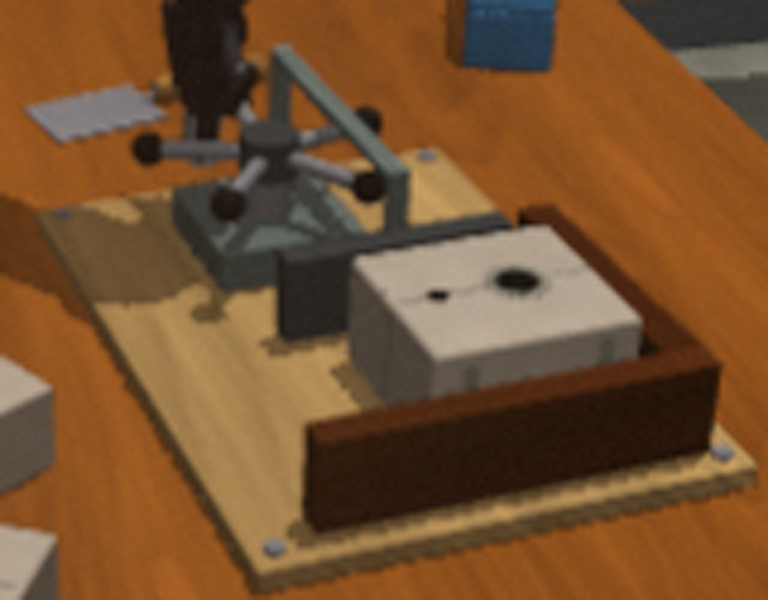

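Request:
{"fn": "play_rows", "kwargs": {
  "moves": [
    [[-0.035,-0.015,0],0,1],
    [[-0.063,-0.052,0],0,1],
    [[-0.08,-0.092,0],0,1],
    [[-0.088,-0.134,0],0,1],
    [[-0.088,-0.177,0],0,1],
    [[-0.078,-0.219,0],0,1],
    [[-0.06,-0.259,0],0,1],
    [[-0.035,-0.293,0],0,1],
    [[-0.01,-0.317,0],0,1],
    [[-0.01,-0.317,0],0,1]
  ]
}}

```text
clock: 15.95
position: [557.0, 147.9, 234.1]
ee_rot: [0.999, 0.044, -0.029, 0.002]
contact_force: [-1.3, 2.2, -0.5]
gripper_width: 0.2
```

```bash
python3 look.py b3
```

```text
(array([-43.6, 154.9,  61.4]), np.float64(-0.5), 'tilt', array([-0.058, -0.006]), array([-1.3,  2.2, -0.5]), 15.95)
```

View pics/b3.png

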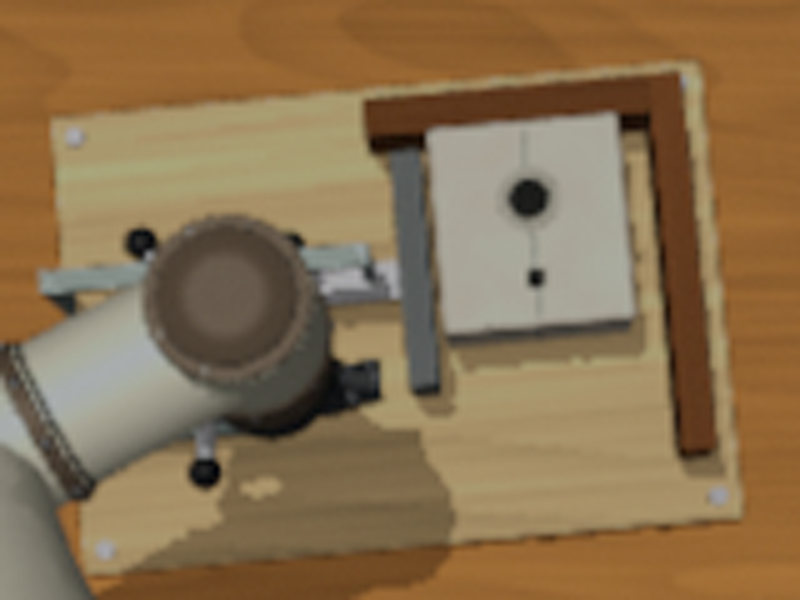

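View pics/b3s.png

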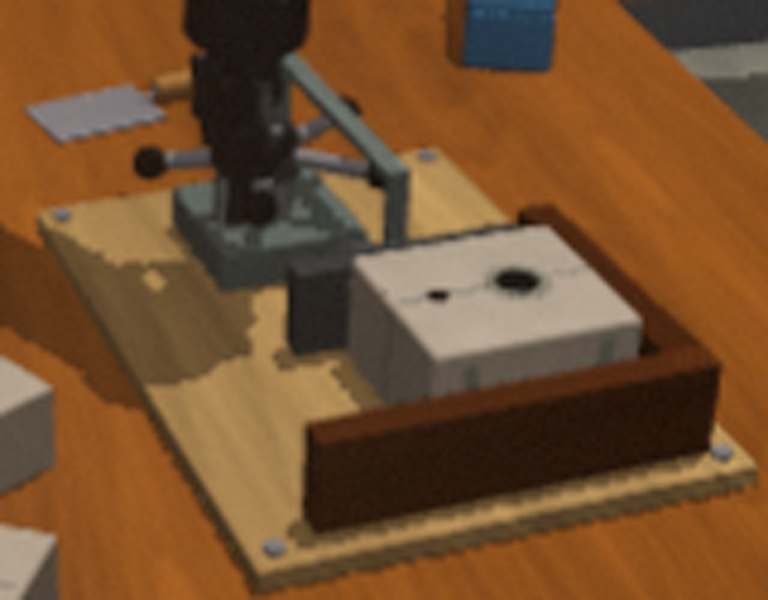

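```bash
cat >> h.py <<'E'
def wang(px,f="top.pkl"):
    p=pickle.load(open(f,"rb")); hub=b2w(B,[0,200,85])[0]; w=back(p,crop2px(px),85)-hub
    print("spoke deg",(np.degrees(np.arctan2(w[:,1],w[:,0])-B[2])%360).round(1),np.hypot(w[:,0],w[:,1]).round(0))
E
python3 -c "
from h import *
wang([(140,242),(205,471)])
from bench import arm
s=arm.read_state()
units(s,[sp(0,62,218,130),sp(0,60,130,130),sp(0,60,130,60)])"
```

```text
spoke deg [ 29.3 172.5] [80. 76.]
now yaw 5.13 turn 0.016
(np.float64(-48.85666672361676), np.float64(161.82898852980918), 130) [-0.02   0.021  0.229]
(np.float64(-38.56725658119236), np.float64(245.96266658713867), 130) [-0.013  0.304  0.229]
(np.float64(-38.56725658119236), np.float64(245.96266658713867), 60) [-0.013  0.304 -0.004]
```

Request:
{"fn": "play_rows", "kwargs": {
  "moves": [
    [[-0.02,0.021,0],0,1],
    [[-0.02,0.025,0.2],0,1],
    [[-0.025,0.04,0.24],0,1],
    [[-0.03,0.2,0.24],0,1],
    [[-0.02,0.295,0.24],0,1],
    [[-0.02,0.295,0.22],0,1],
    [[-0.02,0.295,0.1],0,1],
    [[-0.02,0.295,0],0,1],
    [[-0.02,0.295,0],0,1]
  ]
}}

```text
clock: 17.18
position: [550.1, 235.3, 230.9]
ee_rot: [0.998, 0.044, -0.032, 0.004]
contact_force: [-0.3, 0.1, 0.3]
gripper_width: -0.1
```

```bash
python3 look.py b4; python3 -c "
from h import *
from bench import arm
s=arm.read_state()
units(s,[sp(0,62,a,60) for a in range(132,240,12)])"
```

```text
(array([-43.1, 241.8,  58.3]), np.float64(-0.6), 'tilt', array([-0.064, -0.011]), array([-0.3,  0.1,  0.3]), 17.18)
now yaw 5.13 turn 0.016
(np.float64(-41.48609759424921), np.float64(246.07497917959844), 60) [-0.004  0.009 -0.005]
(np.float64(-50.15905365124674), np.float64(236.44268564213334), 60) [-0.03  -0.025 -0.005]
(np.float64(-56.639818373841244), np.float64(225.21767187069963), 60) [-0.048 -0.065 -0.005]
(np.float64(-60.64515124549595), np.float64(212.89052483070108), 60) [-0.057 -0.107 -0.005]
(np.float64(-62.0), np.float64(200.0), 60) [-0.057 -0.15  -0.005]
(np.float64(-60.645151245495946), np.float64(187.10947516929892), 60) [-0.049 -0.192 -0.005]
(np.float64(-56.63981837384125), np.float64(174.7823281293004), 60) [-0.031 -0.232 -0.005]
(np.float64(-50.15905365124675), np.float64(163.5573143578667), 60) [-0.006 -0.267 -0.005]
(np.float64(-41.4860975942492), np.float64(153.92502082040156), 60) [ 0.026 -0.296 -0.005]
```

View pics/b4s.png

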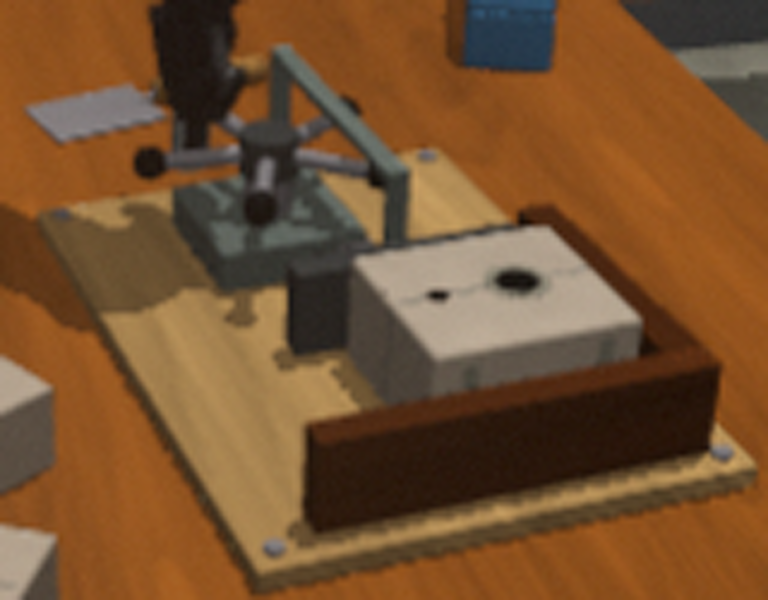

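Request:
{"fn": "play_rows", "kwargs": {
  "moves": [
    [[-0.03,-0.025,0],0,1],
    [[-0.048,-0.065,0],0,1],
    [[-0.057,-0.107,0],0,1],
    [[-0.057,-0.13,0],0,1],
    [[-0.057,-0.15,0],0,1],
    [[-0.054,-0.17,0],0,1],
    [[-0.049,-0.192,0],0,1],
    [[-0.04,-0.212,0],0,1],
    [[-0.031,-0.232,0],0,1],
    [[-0.006,-0.267,0],0,1],
    [[0.022,-0.293,0],0,1],
    [[0.022,-0.293,0],0,1]
  ]
}}

```text
clock: 18.77
position: [557.4, 148.1, 234.7]
ee_rot: [0.999, 0.044, -0.029, 0.002]
contact_force: [-1.5, 3.2, -0.1]
gripper_width: 0.2
```

```bash
python3 look.py b5
```

```text
(array([-43.3, 155. ,  62. ]), np.float64(-0.5), 'tilt', array([-0.058, -0.006]), array([-1.5,  3.2, -0.1]), 18.77)
```

View pics/b5.png

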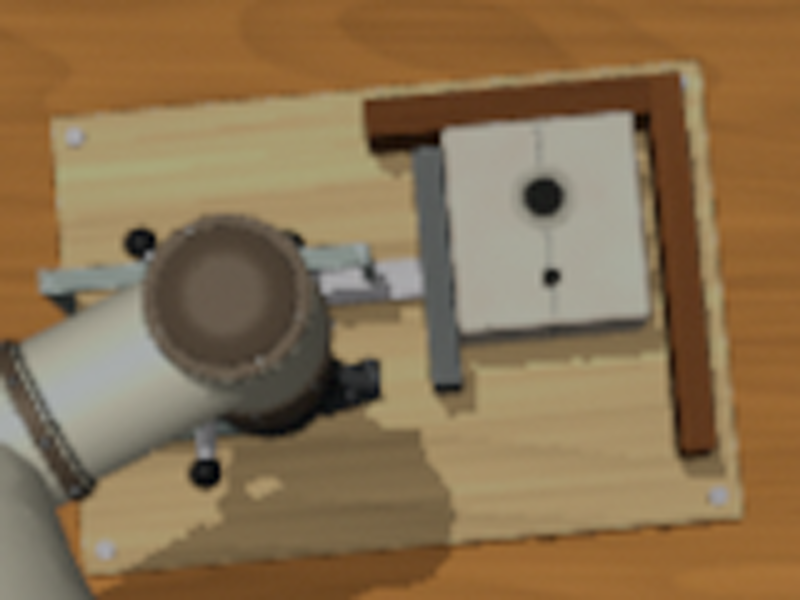

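View pics/b5s.png

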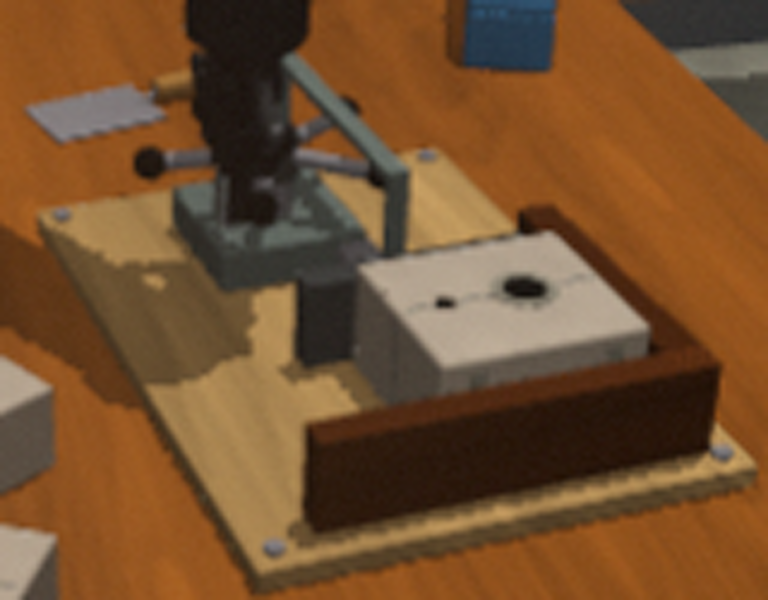

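Request:
{"fn": "play_rows", "kwargs": {
  "moves": [
    [[-0.02,0.021,0],0,1],
    [[-0.02,0.025,0.2],0,1],
    [[-0.025,0.04,0.24],0,1],
    [[-0.03,0.2,0.24],0,1],
    [[-0.02,0.295,0.24],0,1],
    [[-0.02,0.295,0.22],0,1],
    [[-0.02,0.295,0.1],0,1],
    [[-0.02,0.295,0],0,1],
    [[-0.02,0.295,0],0,1]
  ]
}}

```text
clock: 20.0
position: [550.5, 235.3, 231.6]
ee_rot: [0.999, 0.044, -0.032, 0.004]
contact_force: [0.3, -0.0, 0.2]
gripper_width: -0.0
```

```bash
python3 -c "
from h import *
from bench import arm
s=arm.read_state();print(where(s))
units(s,[sp(0,62,a,60) for a in range(132,240,12)])"
```

```text
(array([-42.7, 241.7,  59. ]), np.float64(-0.6), 'tilt', array([-0.064, -0.011]), array([ 0.3, -0. ,  0.2]), 20.0)
now yaw 5.04 turn 0.019
(np.float64(-41.48609759424921), np.float64(246.07497917959844), 60) [0.003 0.015 0.003]
(np.float64(-50.15905365124674), np.float64(236.44268564213334), 60) [-0.023 -0.02   0.003]
(np.float64(-56.639818373841244), np.float64(225.21767187069963), 60) [-0.041 -0.059  0.003]
(np.float64(-60.64515124549595), np.float64(212.89052483070108), 60) [-0.05  -0.102  0.003]
(np.float64(-62.0), np.float64(200.0), 60) [-0.05  -0.145  0.003]
(np.float64(-60.645151245495946), np.float64(187.10947516929892), 60) [-0.042 -0.187  0.003]
(np.float64(-56.63981837384125), np.float64(174.7823281293004), 60) [-0.024 -0.227  0.003]
(np.float64(-50.15905365124675), np.float64(163.5573143578667), 60) [ 0.001 -0.262  0.003]
(np.float64(-41.4860975942492), np.float64(153.92502082040156), 60) [ 0.033 -0.291  0.003]
```

Sweep to about finger angle 192 first, then creep forward while watching the force.

Request:
{"fn": "play_rows", "kwargs": {
  "moves": [
    [[-0.028,-0.024,0],0,1],
    [[-0.046,-0.062,0],0,1],
    [[-0.055,-0.105,0],0,1],
    [[-0.055,-0.126,0],0,1],
    [[-0.055,-0.148,0],0,1],
    [[-0.052,-0.169,0],0,1],
    [[-0.047,-0.19,0],0,1],
    [[-0.047,-0.19,0],0,1]
  ]
}}

```text
clock: 21.0
position: [537.1, 179.5, 233.8]
ee_rot: [0.999, 0.044, -0.029, 0.001]
contact_force: [-1.3, 7.1, 0.2]
gripper_width: -0.2
```

```bash
python3 look.py b6;python3 -c "
from h import *
from bench import arm
s=arm.read_state()
units(s,[sp(0,62,a,60) for a in range(192,240,6)])"
```

```text
(array([-60.3, 188.3,  61. ]), np.float64(-0.5), 'tilt', array([-0.057, -0.005]), array([-1.3,  7.1,  0.2]), 21.0)
now yaw 5.09 turn 0.018
(np.float64(-60.645151245495946), np.float64(187.10947516929892), 60) [-0.    -0.004 -0.003]
(np.float64(-58.965504010299526), np.float64(180.84094634875328), 60) [ 0.007 -0.024 -0.003]
(np.float64(-56.63981837384125), np.float64(174.7823281293004), 60) [ 0.017 -0.043 -0.003]
(np.float64(-53.693575034635195), np.float64(169.0), 60) [ 0.028 -0.062 -0.003]
(np.float64(-50.15905365124675), np.float64(163.5573143578667), 60) [ 0.042 -0.078 -0.003]
(np.float64(-46.074979179598444), np.float64(158.5139024057508), 60) [ 0.057 -0.094 -0.003]
(np.float64(-41.4860975942492), np.float64(153.92502082040156), 60) [ 0.074 -0.108 -0.003]
(np.float64(-36.44268564213334), np.float64(149.84094634875328), 60) [ 0.092 -0.119 -0.003]
```

View pics/b6.png

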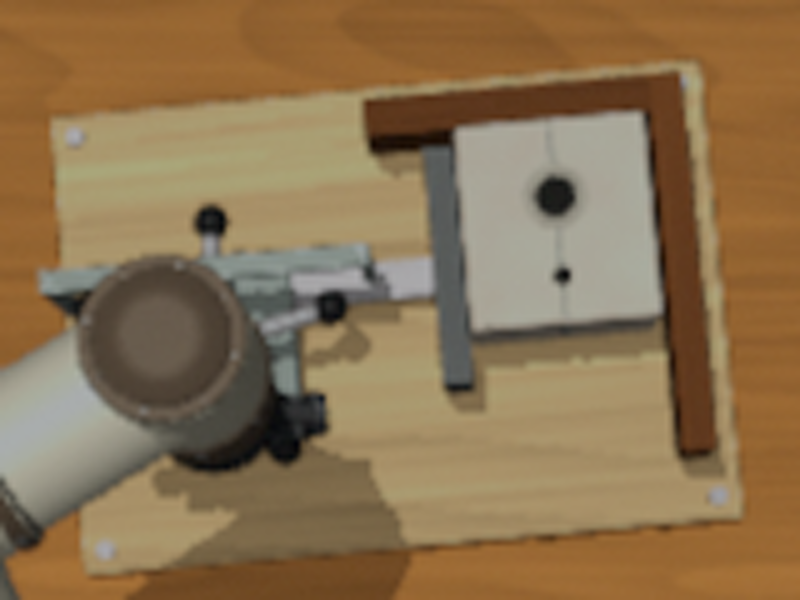

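Request:
{"fn": "play_rows", "kwargs": {
  "moves": [
    [[0.006,-0.02,0],0,1],
    [[0.013,-0.036,0],0,1],
    [[0.022,-0.052,0],0,1],
    [[0.032,-0.066,0],0,1],
    [[0.032,-0.066,0],0,1]
  ]
}}

```text
clock: 21.72
position: [546.3, 160.2, 235.0]
ee_rot: [0.999, 0.044, -0.027, -0.0]
contact_force: [-1.4, 6.3, 0.5]
gripper_width: 0.1
```

Request:
{"fn": "play_rows", "kwargs": {
  "moves": [
    [[0.007,-0.008,0],0,1],
    [[0.014,-0.016,0],0,1],
    [[0.022,-0.024,0],0,1],
    [[0.03,-0.03,0],0,1],
    [[0.03,-0.03,0],0,1]
  ]
}}

```text
clock: 22.35
position: [551.8, 154.2, 235.5]
ee_rot: [0.999, 0.044, -0.03, -0.004]
contact_force: [-15.3, 21.2, 3.1]
gripper_width: -0.1
```

```bash
python3 look.py b7
```

```text
(array([-48.4, 163.4,  62.8]), np.float64(-0.6), 'tilt', array([-0.06 ,  0.004]), array([-15.3,  21.2,   3.1]), 22.35)
```

View pics/b7.png

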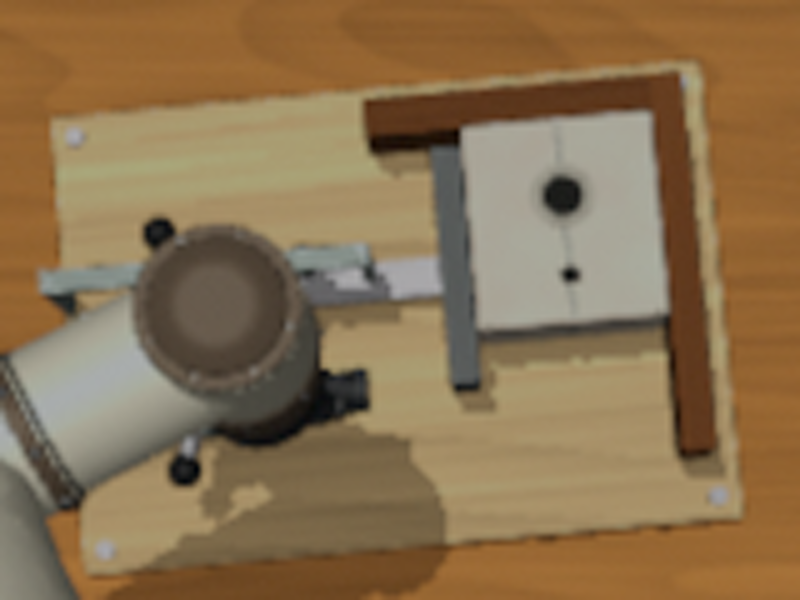

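Request:
{"fn": "play_rows", "kwargs": {
  "moves": [
    [[-0.01,0.012,0],0,1],
    [[-0.03,0.035,0],0,1],
    [[-0.03,0.035,0.15],0,1],
    [[-0.03,0.035,0.3],0,1],
    [[-0.2,0.05,0.4],0,1],
    [[-0.4,0.05,0.45],0,1],
    [[-0.5,0.05,0.45],0,1],
    [[-0.5,0.05,0.45],0,1]
  ]
}}

```text
clock: 23.45
position: [399.9, 168.1, 371.6]
ee_rot: [0.999, 0.044, -0.029, -0.004]
contact_force: [0.8, 0.3, -0.4]
gripper_width: -0.2
```

```bash
python3 look.py b8
```

```text
(array([-197.8,  192.3,  198.9]), np.float64(-0.5), 'tilt', array([-0.058,  0.005]), array([ 0.8,  0.3, -0.4]), 23.45)
```

View pics/b8.png

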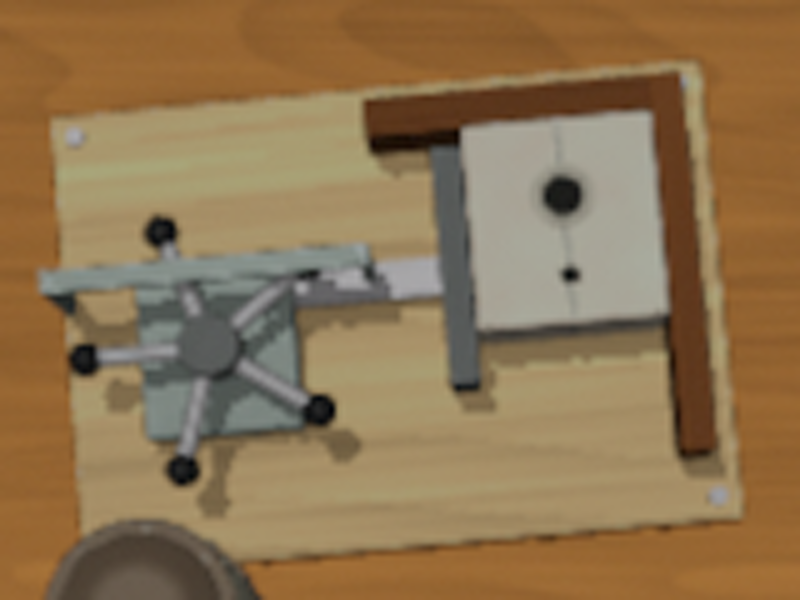

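View pics/b8s.png

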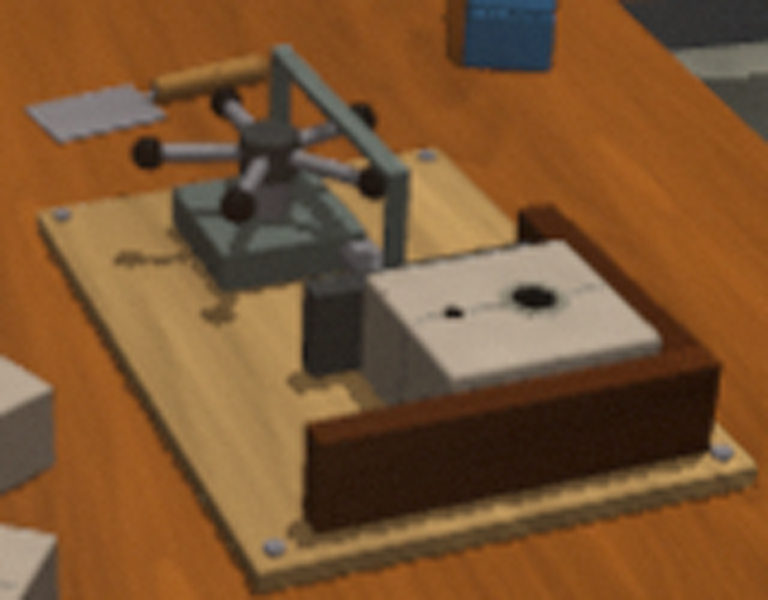

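```bash
python3 -c "
from h import *
m3([(459,129),(652,111),(668,318),(478,333)],(0,1,2,3))
B0=[(160,231),(83,358),(182,469),(320,409)]
wang(B0); wang([(170,228),(83,348),(172,467),(314,418)],'top0.pkl')
p=pickle.load(open('top.pkl','rb'))
print(((proj(p,b2w(B,[[125,35,85],[125,-85,85],[-5,-85,85],[-5,35,85]]))-[225,110]+.5)*5-.5).round(0))
"
```

```text
mould in board x 59.0 y -23.9 yaw -0.004 err 0.42
spoke deg [ 19.2  89.5 161.9 235.5] [80. 80. 77. 77.]
spoke deg [ 14.6  85.  157.2 230.6] [80. 80. 78. 77.]
[[460. 126.]
 [653. 109.]
 [672. 316.]
 [478. 333.]]
```

```bash
python3 -c "
from bench import arm
p=arm.get_image('top')
for t in['mixing_bowl','jar','scraper']: print(t,arm.look_for(t,p)[:1])
print(arm.job_done())"
```

```text
mixing_bowl [{'centre': [431.1, -415.7, 25.1], 'conf': 0.7}]
jar [{'centre': [625.3, -402.4, 98.2], 'conf': 0.71}]
scraper [{'centre': [533.2, 457.1, -3.8], 'conf': 0.79}]
the job is handed in; nothing more can be done
None
```

The mould is clamped against the end stop and the side fence, and the job is handed in; no verdict comes back, so the results below are my own measurements.

- **Walking:** I nudged the mould forward on alternate near corners until pushing harder no longer moved it (about 11–12 N on each side). Before the jaw touched it, the picture put it at board x 59.6 mm and yaw 0.005 rad.
- **Clamping:** Three spoke pushes turned the wheel anticlockwise by about 3.85 rad, to roughly 4.10 rad. The last push stiffened to about 26 N, above the 12–20 N given. I then drew the arm clear.
- **Last checks:** The mould is at x 59.0 mm, y -23.9 mm, yaw -0.004 rad in the board frame (needed: x above 55, y below -21, yaw within 0.05). The bowl, jar and scraper were found within about 2 mm of their starting positions in plan. The last arm reading was at 23.5 s, against the 64 s limit.
- **Not confirmed:** The jaw force can't be read directly; I judged it from the stiffening and the wheel angle. The tool also picked up a tilt of about 3.5° while pushing; I corrected for it in the wheel moves.

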